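Clamp the tube rack in the mixer tray

ROBOT

A 6-joint arm with a two-finger parallel gripper is mounted at the origin on the work surface. World frame = base frame: x ahead of the robot, y to its left, z up, the work surface at z = 0. Lengths are in m, angles in rad, forces in N, time in s.
With the tool pointing down it reaches from about 0.375 to 0.925 m from the base axis. Payload 5.7 kg.
Tool frame: the origin (TCP) lies at the very end of the fingers, on their centre line; the grasp point (between the pads) lies 19 mm behind it; x points along the fingers, y is the direction in which the jaws open and shut, and the axes are right-handed (so a half turn about x gives the same grasp; the last joint's range is limited). The gripper opens to 88 mm and grips with 3 to 60 N. Pads are 20 mm wide; open, the fingers measure 115 mm over their backs; the gripper's body (75 mm by 178 mm) begins 61 mm behind the grasp point.
Start: joints at [-1.23, 0.359, 1.51, -0, 1.272, -0.115], TCP at [0.264, -0.539, 0.223] pointing down, gripper open.
Joint ranges: [-2.97, 2.97], [-1.01, 2.36], [0.21, 2.38], [-0.96, 4.11], [0.2, 2.71], [-2.98, 2.98]. Speed limits (rad/s): [2.39, 2.39, 3.14, 3.14, 3.14, 3.14].

INTERFACE

Orientations are given as a unit quaternion [w, x, y, z].
In Python, from bench import arm gives the robot as it stands.
- The arm moves only by the tool step_arm, never from a script. Its argument "increments" is a list of rows, each an object of numbers: "tx", "ty", "tz": the shift along the tool's x, y, z in cm; "yaw": the turn about the tool's x in degrees. A call has 1 to 5 rows; each row shifts and turns the commanded pose from where the row before left it, along the tool's axes as they then stand; what a row does not reach is not made up. A row lasts 1/10 s, in which the tool goes at most 50 mm and 8.59 degrees, less where a joint would pass 70% of its speed; a pose out of reach is approached as far as the arm can. A call with a gripper value outside its range is refused whole. "hand" is the finger opening in cm, from 0 to 8.78, set as the call begins (left out, the last holds). The fingers move at their own pace and stop on an object; "newtons" is the grip in N (left out, the last holds). Time passes only in rows, so rows that do not move let the fingers close. It gives the time, the measured TCP pose, the force and the opening at its end, in the units of the state.
- arm.state(): the state, without advancing time (a new reading comes with each control period).
- arm.grab_frame(name): name is "scene" or "top"; returns a dict with "color" (400x640x3 uint8, blue, green, red), "range_z" (400x640 float32, m along the optical axis (not along the pixel's ray), 0 where there is no reading), "vfov" (degrees; the focal length in pixels is half the picture's height over the tangent of half this angle, whatever the lens; pixels are square), "cx", "cy" (the principal point, pixels), "camera_from_world" (4x4, takes a point from world to camera coordinates). Camera axes: x right, y up, looking along -z (the intrinsics and any distortion apply to the point x, -y, -z); pixel columns grow to the right and rows downward; lengths in m; the calibration is good to about 2 mm. A picture is of the moment at which its call begins.
- arm.job_done(): hands the job in, once; it reports no verdict.
The state is a dict: "clock": time; "joints": joint angles; "qd": joint speeds; "effort": joint torques, N m; "tool_pos": TCP position; "eef_rot": TCP orientation; "force": force on the tool from outside, world axes, zero at the start; "ft_torque": the same for the moment, N m; "finger_gap": finger opening in m.
Only numpy, scipy, OpenCV 4.12 (cv2) and the standard library are available. Lean on these libraries where they do the work, as an engineer would, in place of code of your own. Each camera call takes 0.05 s, during which the arm holds its last target.

TASK

Gently push the dark tube rack along the mixer tray until it is fully home against the end stop. Then turn the red-handled crank clockwise until the clamp's rubber foot meets the rack, and snug it down by feel: firmly hand-tight, about 90 N at the foot, without over-tightening and crushing the rack. Let go, and leave the other things on the bench where they stand.

Things in the scene. Friction and masses are not known exactly. Their poses are not given: they have to be found in the camera images.
- fixture: Fixed mixer tray: blue plate 330x130x12 mm with rails and a screw clamp. Origin on the vertical screw axis at table level; x: way the rack is pushed home, z up. Two rails, 54 mm apart inside, 12 mm high, guide the rack from x=-190 to 40 mm. Clamp bridge: |x|<15 mm, |y|<56 mm, cross-bar 116-136 mm above the table, brass nut to 141 mm. White control box 52-64 mm high at x=52-128 mm.
- stop (a point): Middle of the steel end stop's face, which looks to the fixture's -x; at fixture x=30 mm. The stop is 70 mm wide and reaches 37 mm above the table (25 mm above the tray).
- rack_push (a point): Centre of the push face (flat near end, towards fixture -x) of the rack, 30 mm above its underside, so 42 mm above the table; x points along the rack to its far end. With the rack home this point is at fixture x=-100 mm; it starts 50-80 mm short of that. The rack slides at under 8 N; keep the push under 40 N.
- rack: Loose dark-grey tube rack, 130 long x 50 wide x 50 mm high, 0.25-0.5 kg, on the tray between the rails (2 mm play each side). Origin: centre of its underside; x along its length to the far end, z up. Six white-capped tubes stand up to 75 mm above its underside, 24-76 mm from the push face; the far 45 mm of its top is a flat land for the clamp's foot.
- spindle: The clamp's steel screw with all it carries. Origin on the screw axis, level with the middle of the crank's handgrip: 202 mm above the table at crank angle 0; sinks 20 mm per clockwise turn (3.18 mm/rad). Its round rubber foot, 26 mm across, has its face 117-123 mm below this origin: the stem's setting is not known. The rubber gives about 1 mm per 45 N.
- crank_grip (a point): Middle of the crank's red upright handgrip, 45 mm from the screw axis: 16 mm across, 45 mm tall (23 mm below to 22 mm above this point). It spins freely on its pin, so it can be held from above and taken round without turning the gripper; it sinks with the screw. Crank arm's top is 24 mm below this point; nothing else stands above the arm.
- crank (a joint): Crank angle, rad, grows clockwise from above; at 0 the handgrip is on the fixture's -x side. Range -0.2 to 12.4, starts at 0-3; foot meets the rack at 5.3-7.3. Stays where left. Turning free takes 10 N along the circle at the handgrip (6-7 N remain at a soft halt); each 1 N more is 14 N at the foot. Snug, 90 N, is 6.4 N above free running, about 0.8 rad past touch.
- jar: Small specimen jar with yellow lid, 52 mm across, 70 mm tall; origin at the centre of its underside. A bystander.
- reagent: Amber reagent bottle with blue cap, 48 mm across, 110 mm tall; origin at the centre of its underside. A bystander.
- tipbox: Blue pipette-tip box with clear lid, 62 x 52 x 51 mm; origin at the centre of its underside. A bystander.
Things that resemble listed ones, but are neither listed nor needed, are in the scene too. There is more than one size of the rack; the one meant has the size given above.

How it is judged:
On the way, in this order (a step that is already met when the one before it is completed fails the run):
1. the rack is fully home against the end stop, the clamp not yet touching it (x of rack_push in the frame of fixture above -0.1035 m and contact force between spindle and rack below 2 N), for 0.2 s.
2. the clamp's foot presses the rack with 45 to 135 N, the rack still home (x of rack_push in the frame of fixture above -0.1035 m and contact force between spindle and rack between 45 and 135 N), for 0.2 s.
At the end, for the whole second after the job is handed in: The rack stands flat on the tray within 3.5 mm of the end stop, the clamp's foot presses on it with 45 to 135 N, the crank and rack are still and the robot has let go (all of step 2 and angle between rack's own z axis and vertical below 0.06 rad and linear speed of rack below 0.01 m/s and velocity of joint crank between -0.05 and 0.05 rad/s); the robot touches nothing.
It fails at once if the clamp is over-tightened (more than 150 N on the rack) (contact force between spindle and rack above 150 N).
It fails at once if the rack is pushed harder than 40 N (contact force between any of the fingers, the arm and rack above 40 N).
It fails at once if a bystander is moved by more than 15 mm (distance of any of jar, reagent, tipbox from where it was at the start of the episode above 0.015 m).
It also fails if it takes over 72 s, if anything falls off the work surface, if the arm or the gripper's body presses on something with over 40 N, if the wrist force passes 120 N, or if a joint passes its speed limit or range.

## Working session

There is one attempt and no reset: what is moved stays moved. The work goes in short steps, Python scripts to look and compute and a tool call to move; the robot and the scene stay as the last step left them, time stands still between calls to the robot, and variables do not carry over. Pictures are saved under pics/ and viewed, and the job is handed in when it is done.

Besides the shell and the picture viewer there is one more tool, called after "Emit:" in YAML: its name, and indented under it one key for each argument. step_arm: Moves the arm, as the interface text tells. Its arguments: {"type":"object","properties":{"increments":{"type":"array","items":{"type":"object","properties":{"tx":{"type":"number"},"ty":{"type":"number"},"tz":{"type":"number"},"yaw":{"type":"number"}}}},"hand":{"type":"number"},"newtons":{"type":"number"}},"required":["increments"]}

```bash
ls; mkdir -p pics
python3 - <<'E'
from bench import arm
import cv2,numpy as np
print(arm.state())
for n in("scene","top"):
    f=arm.grab_frame(n); cv2.imwrite(f"pics/{n}0.png",f["color"]); np.savez(f"{n}0.npz",**f)
    print(n,f["vfov"],f["cx"],f["cy"],[k for k in f],np.round(f["camera_from_world"],3).tolist())
E
```

```text
pics
{'clock': 0.0, 'joints': array([-1.23010314e+00,  3.59531699e-01,  1.51144574e+00,  3.02035463e-05,
        1.27248568e+00, -1.15090394e-01]), 'qd': array([ 1.82810851e-03,  1.58001406e-03, -2.42136133e-03,  2.19807120e-04,
        9.44014383e-06,  2.48033706e-04]), 'effort': array([ 9.73940696e-04, -5.15365541e+01, -2.70727783e+01,  6.71768747e-02,
        3.45998956e-02, -1.33112330e-04]), 'tool_pos': array([ 0.26387328, -0.53808411,  0.22178864]), 'eef_rot': array([-0.15909123, -0.68876054, -0.16040774,  0.68888914]), 'force': array([-0.25759153,  0.32878869, -0.17768804]), 'ft_torque': array([-0.05577058,  0.02555281, -0.06884621]), 'finger_gap': 0.087835244079083}
scene 51.99835175587704 327.90771961719946 195.79331576316218 ['color', 'range_z', 'vfov', 'cx', 'cy', 'camera_from_world'] [[0.232, 0.973, 0.004, -0.129], [-0.538, 0.124, 0.834, 0.181], [0.81, -0.195, 0.552, -1.527], [0.0, 0.0, 0.0, 1.0]]
top 46.45824397760818 319.95228375904384 198.7427977264092 ['color', 'range_z', 'vfov', 'cx', 'cy', 'camera_from_world'] [[-0.021, -1.0, -0.002, 0.035], [0.998, -0.021, 0.063, -0.575], [-0.064, -0.001, 0.998, -1.186], [0.0, 0.0, 0.0, 1.0]]
```

View pics/scene0.png

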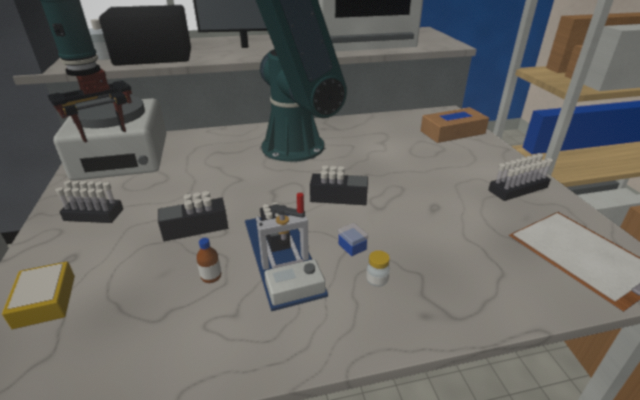

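View pics/top0.png

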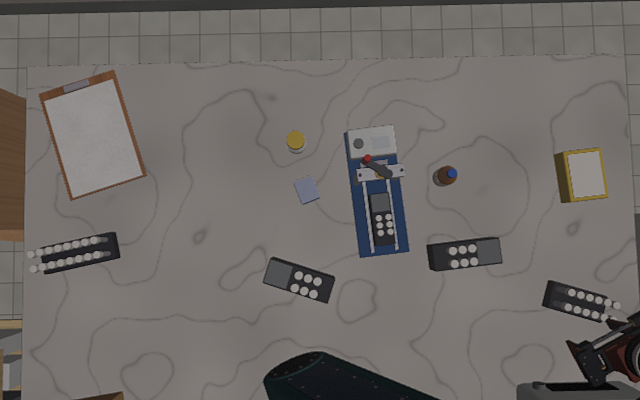

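Top picture: the tray is at about (378,190), and the rack in it at (383,218). The crank's red grip is at (368,159), the jar at (296,141), the reagent at (445,176) and the tip box at (307,190). 

Rack look-alikes (top): (299,280), (465,253), (75,253) and (585,300), all outside the tray. I choose the one in the tray and check it in a close crop.

```bash
cat > h.py <<'E'
import numpy as np,cv2
def load(n): return dict(np.load(n))
def pts(f):
    h,w=f["range_z"].shape; fl=h/2/np.tan(np.radians(float(f["vfov"]))/2)
    v,u=np.mgrid[:h,:w]; z=f["range_z"]
    P=np.stack([(u-f["cx"])/fl*z,-(v-f["cy"])/fl*z,-z],-1)
    T=np.linalg.inv(f["camera_from_world"])
    return P@T[:3,:3].T+T[:3,3]
def proj(f,X):
    h=400; fl=h/2/np.tan(np.radians(float(f["vfov"]))/2)
    X=np.atleast_2d(X); c=X@f["camera_from_world"][:3,:3].T+f["camera_from_world"][:3,3]
    return np.stack([f["cx"]+fl*c[:,0]/-c[:,2],f["cy"]-fl*c[:,1]/-c[:,2]],-1)
E
python3 - <<'E'
from h import *
f=load("top0.npz");P=pts(f)
c=f["color"][110:270,320:480]; cv2.imwrite("pics/crop0.png",cv2.resize(c,None,fx=3.7,fy=3.7,interpolation=cv2.INTER_CUBIC))
for (u,v) in [(150,300),(250,240),(440,330),(560,80),(383,205),(380,145),(368,158),(378,238),(385,219)]: print(u,v,P[v,u].round(4))
hsv=cv2.cvtColor(f["color"],cv2.COLOR_BGR2HSV)
blue=(hsv[...,0]>100)&(hsv[...,0]<125)&(hsv[...,1]>120)&(hsv[...,2]>40)
roi=np.zeros_like(blue);roi[110:270,335:415]=1
m=blue&roi&(np.abs(P[...,2]-.012)<.008)
Q=P[m]; print("plate z",np.median(Q[:,2]),m.sum())
r=cv2.minAreaRect((Q[:,:2]*1000).astype(np.float32)); print(r)
red=((hsv[...,0]<8)|(hsv[...,0]>172))&(hsv[...,1]>130)&roi
Q=P[red]; print("red",red.sum(),Q.mean(0),np.median(Q,0)); print(Q.round(3).tolist()[:40])
g=load("scene0.npz");G=pts(g)
hsv=cv2.cvtColor(g["color"],cv2.COLOR_BGR2HSV)
red=((hsv[...,0]<8)|(hsv[...,0]>172))&(hsv[...,1]>130); red[:185]=0;red[230:]=0;red[:,:285]=0;red[:,315:]=0
Q=G[red]; print("scene red",red.sum(),Q.mean(0),Q.min(0),Q.max(0))
c=g["color"][180:310,230:340]; cv2.imwrite("pics/crop1.png",cv2.resize(c,None,fx=4.6,fy=4.6,interpolation=cv2.INTER_CUBIC))
E
```

```text
150 300 [ 0.3225  0.4703 -0.0045]
250 240 [0.4724 0.2076 0.0012]
440 330 [ 0.2308 -0.2792 -0.0013]
560 80 [ 8.795e-01 -6.230e-01 -3.000e-04]
383 205 [ 0.5534 -0.1335  0.062 ]
380 145 [ 0.7058 -0.1317  0.0526]
368 158 [ 0.6486 -0.0831  0.2182]
378 238 [ 0.4719 -0.1188  0.0608]
385 219 [ 0.5185 -0.1371  0.064 ]
plate z 0.011934044278049116 2179
((590.8731689453125, -123.08477020263672), (324.0712585449219, 127.36334991455078), 5.85276985168457)
red 42 [ 0.64917249 -0.08131914  0.21324871] [ 0.64887289 -0.08108644  0.21626857]
[[0.655, -0.079, 0.22], [0.655, -0.081, 0.219], [0.655, -0.084, 0.216], [0.655, -0.086, 0.216], [0.654, -0.077, 0.215], [0.653, -0.079, 0.217], [0.653, -0.081, 0.218], [0.653, -0.084, 0.216], [0.653, -0.086, 0.216], [0.654, -0.088, 0.213], [0.651, -0.075, 0.216], [0.651, -0.077, 0.217], [0.651, -0.079, 0.218], [0.651, -0.081, 0.219], [0.651, -0.083, 0.219], [0.651, -0.085, 0.219], [0.651, -0.088, 0.214], [0.649, -0.074, 0.22], [0.649, -0.077, 0.216], [0.649, -0.079, 0.215], [0.649, -0.081, 0.219], [0.649, -0.083, 0.218], [0.649, -0.085, 0.217], [0.649, -0.088, 0.213], [0.647, -0.075, 0.214], [0.647, -0.077, 0.216], [0.647, -0.079, 0.216], [0.647, -0.081, 0.216], [0.646, -0.083, 0.219], [0.646, -0.085, 0.221], [0.654, -0.093, 0.169], [0.647, -0.074, 0.201], [0.644, -0.077, 0.218], [0.644, -0.079, 0.218], [0.644, -0.081, 0.218], [0.644, -0.083, 0.218], [0.646, -0.087, 0.204], [0.646, -0.074, 0.196], [0.643, -0.08, 0.209], [0.644, -0.082, 0.208]]
scene red 111 [ 0.653472   -0.08557697  0.20038364] [ 0.64483019 -0.09162863  0.17456881] [ 0.65748875 -0.07937307  0.22088438]
```

```bash
sleep 1
```

```text
(no output)
```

View pics/crop0.png

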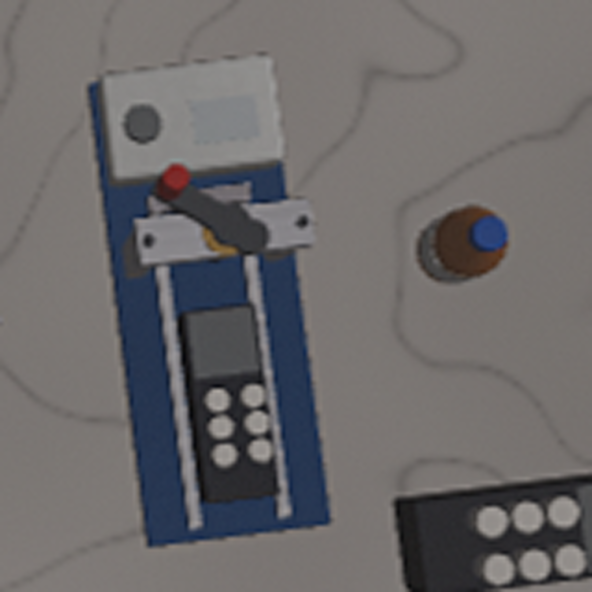

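View pics/crop1.png

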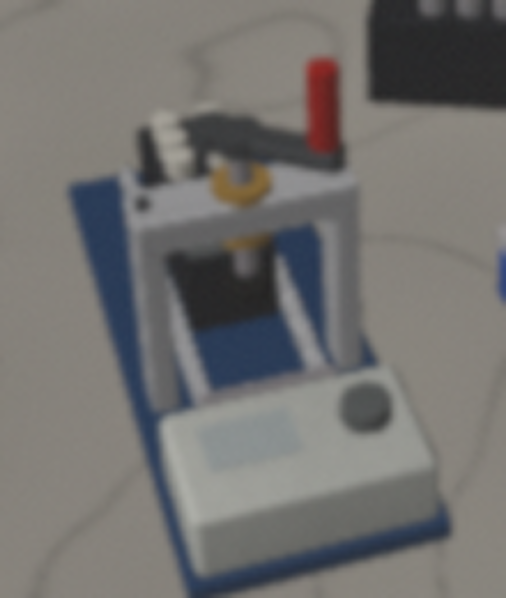

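Run:
```python
from h import *
f=load("top0.npz");P=pts(f)
hsv=cv2.cvtColor(f["color"],cv2.COLOR_BGR2HSV)
roi=np.zeros(P.shape[:2],bool);roi[110:270,335:415]=1
def rect(m,name):
    m=m.astype(np.uint8); n,l,s,_=cv2.connectedComponentsWithStats(m); k=1+np.argmax(s[1:,4]); Q=P[l==k]
    print(name,(l==k).sum(),np.median(Q[:,2]).round(4),cv2.minAreaRect((Q[:,:2]*1000).astype(np.float32)))
z=P[...,2]
white=(hsv[...,1]<60)&(hsv[...,2]>110)
rect(roi&white&(z>.12)&(z<.145),"bridge")
rect(roi&(z>.126)&(z<.142),"bridge any")
rect(roi&(z>.045)&(z<.072)&white,"box")
rect(roi&(z>.05)&(z<.07)&(P[...,0]<.62)&~white,"rack top")
rect(roi&(z>.155)&(z<.19),"arm")
# rails in frame of ang
a=np.radians(5.85);ex=np.array([np.cos(a),np.sin(a)]);ey=np.array([-ex[1],ex[0]])
m=roi&white&(z>.017)&(z<.032);Q=P[m][:,:2]
print("rails",m.sum(),np.percentile(Q@ex,[1,99]),np.histogram(Q@ey,bins=20))
blue=(hsv[...,0]>100)&(hsv[...,0]<125)&(hsv[...,1]>120)&(hsv[...,2]>40)
Q=P[roi&blue&(abs(z-.012)<.006)][:,:2]
# edges per x slice
for s in np.arange(.40,.75,.04):
    q=Q[(abs(Q@ex-s)<.02)]@ey
    if len(q): print(s.round(2),np.percentile(q,[0.5,99.5]).round(4))
print(np.percentile(Q@ex,[.2,99.8]))
```

```text
bridge 199 0.136 ((624.5205688476562, -88.20282745361328), (29.456884384155273, 47.13432312011719), 6.714805603027344)
bridge any 253 0.136 ((624.7799072265625, -95.03012084960938), (29.618656158447266, 64.43327331542969), 5.313165187835693)
box 1189 0.0521 ((717.0626220703125, -111.12918090820312), (73.9728012084961, 116.19022369384766), 5.662012577056885)
rack top 846 0.0618 ((520.666015625, -129.03451538085938), (129.57540893554688, 50.81729507446289), 5.774961471557617)
arm 270 0.1704 ((634.0601806640625, -105.88373565673828), (77.89169311523438, 24.360326766967773), 61.45716857910156)
rails 328 [0.42347173 0.60259128] (array([70, 48,  9,  0,  0,  0,  0,  0,  0,  0,  0,  0,  0,  0,  0,  0,  0,
       16, 95, 90]), array([-0.21784327, -0.21432377, -0.21080427, -0.20728477, -0.20376527,
       -0.20024577, -0.19672627, -0.19320677, -0.18968727, -0.18616777,
       -0.18264827, -0.17912877, -0.17560927, -0.17208977, -0.16857027,
       -0.16505077, -0.16153127, -0.15801177, -0.15449227, -0.15097277,
       -0.14745327]))
0.4 [-0.245  -0.1203]
0.44 [-0.2453 -0.1198]
0.48 [-0.2452 -0.1195]
0.52 [-0.2453 -0.1195]
0.56 [-0.2454 -0.1195]
0.6 [-0.2451 -0.1196]
0.64 [-0.2447 -0.1191]
0.68 [-0.2441 -0.1195]
0.72 [-0.122  -0.1194]
[0.41333706 0.72951007]
```

The crop confirms that the rack between the rails measures 130 x 51 mm with its top at 62 mm (12+50), which matches. The screw axis is at about world (0.627,-0.119) and the tray yaw is 5.8°. The red grip is 44 mm from the axis (45 expected), which makes the crank angle about 2.2. The rack is about 72 mm short of home.

```bash
cat >> h.py <<'E'
from scipy.spatial.transform import Rotation as R
A=np.radians(5.82); EX=np.array([np.cos(A),np.sin(A),0]); EY=np.array([-np.sin(A),np.cos(A),0]); EZ=np.array([0,0,1.])
O=np.array([.6273,-.1193,0])
def fx(x,y,z): return O+EX*x+EY*y+EZ*z
def tofx(p): d=np.asarray(p)-O; return np.array([d@EX,d@EY,d[2]])
def rot(s): q=s["eef_rot"]; return R.from_quat([q[1],q[2],q[3],q[0]]).as_matrix()
def plan(s,p,mat=None):
    M=rot(s) if mat is None else mat
    return (M.T@(np.asarray(p)-s["tool_pos"])*100).round(2)
E
python3 - <<'E'
from bench import arm
from h import *
s=arm.state(); M=rot(s); print(M.round(3)); print("tool fx",tofx(s["tool_pos"]))
# turn about tool x so tool y || +-EY
for sg in(1,-1):
    v=M.T@(EY*sg); print(sg,np.degrees(np.arctan2(v[2],v[1])))
p=fx(-.215,.0,.20); print(p,plan(s,p))
E
```

```text
[[-0.001  0.44  -0.898]
 [ 0.002 -0.898 -0.44 ]
 [-1.    -0.002 -0.   ]]
tool fx [-0.40401277 -0.37987067  0.22189638]
1 -159.7064376436653
-1 20.2935623563347
[ 0.41340824 -0.14110177  0.2       ] [  2.24 -29.07 -30.9 ]
```

Emit:
step_arm:
  increments:
    - {"yaw": 6.8}
    - {"yaw": 6.8}
    - {"yaw": 6.7}
    - {}
    - {}
  hand: 2.0
  newtons: 50

```text
$.increments[0]: bad value
```

Run:
```python
from bench import arm
from h import *
s=arm.state(); M=rot(s); print(M.round(3)); 
v=M.T@(-EY); print(np.degrees(np.arctan2(v[2],v[1])))
p=fx(-.215,.0,.20); print(p,plan(s,p))
```

```text
[[-0.001  0.44  -0.898]
 [ 0.002 -0.898 -0.44 ]
 [-1.    -0.002 -0.   ]]
20.2935623563347
[ 0.41340824 -0.14110177  0.2       ] [  2.24 -29.07 -30.9 ]
```

All fields seem to be required.

Emit:
step_arm:
  increments:
    - {"tx": 0,"ty": 0,"tz": 0,"yaw": 6.8}
    - {"tx": 0,"ty": 0,"tz": 0,"yaw": 6.8}
    - {"tx": 0,"ty": 0,"tz": 0,"yaw": 6.7}
    - {"tx": 0,"ty": 0,"tz": 0,"yaw": 0}
    - {"tx": 0,"ty": 0,"tz": 0,"yaw": 0}
  hand: 2.0
  newtons: 50

```text
clock: 0.6
tool_pos: [0.264, -0.5385, 0.2223]
eef_rot: [-0.037, -0.706, -0.037, 0.706]
force: [0.5, 1.1, 0.5]
finger_gap: 0.0511
```

Run:
```python
from bench import arm
from h import *
s=arm.state(); M=rot(s); print(M.round(3)); 
v=M.T@(-EY); print(np.degrees(np.arctan2(v[2],v[1])))
p=fx(-.215,.0,.20); print(p,plan(s,p))
```

```text
[[-0.     0.104 -0.995]
 [ 0.001 -0.995 -0.104]
 [-1.    -0.001  0.   ]]
0.17450221306554461
[ 0.41340824 -0.14110177  0.2       ] [  2.26 -37.96 -19.01]
```

Emit:
step_arm:
  increments:
    - {"tx": 0,"ty": -2,"tz": -1,"yaw": 0}
    - {"tx": 0,"ty": -4,"tz": -2,"yaw": 0}
    - {"tx": 0,"ty": -4,"tz": -2,"yaw": 0}
    - {"tx": 0,"ty": -4,"tz": -2,"yaw": 0}
    - {"tx": 0,"ty": -4,"tz": -2,"yaw": 0}

```text
clock: 1.1
tool_pos: [0.3356, -0.3489, 0.2226]
eef_rot: [0.037, 0.706, 0.037, -0.706]
force: [1.1, 0.5, 0.0]
finger_gap: 0.0201
```

Emit:
step_arm:
  increments:
    - {"tx": 0,"ty": -4,"tz": -2,"yaw": 0}
    - {"tx": 0,"ty": -4,"tz": -2,"yaw": 0}
    - {"tx": 0,"ty": -4,"tz": -2,"yaw": 0}
    - {"tx": 1,"ty": -4,"tz": -2,"yaw": 0}
    - {"tx": 1.3,"ty": -2,"tz": -1,"yaw": 0}

```text
clock: 1.6
tool_pos: [0.4075, -0.1596, 0.2]
eef_rot: [0.037, 0.707, 0.038, -0.706]
force: [0.1, 0.3, -0.6]
finger_gap: 0.0202
```

Emit:
step_arm:
  increments:
    - {"tx": 0,"ty": -2,"tz": -1,"yaw": 0}
    - {"tx": 0,"ty": 0,"tz": 0,"yaw": 0}
    - {"tx": 0,"ty": 0,"tz": 0,"yaw": 0}

```text
clock: 1.9
tool_pos: [0.4147, -0.1415, 0.1998]
eef_rot: [-0.037, -0.706, -0.037, 0.706]
force: [0.0, -1.0, 0.1]
finger_gap: 0.0198
```

Run:
```python
from bench import arm
from h import *
s=arm.state(); M=rot(s); print(tofx(s["tool_pos"]),s["force"],s["finger_gap"])
print(plan(s,fx(-.215,.001,.036)))
```

```text
[-0.21374255 -0.00053863  0.19977127] [ 0.03357263 -1.02529308  0.13926057] 0.019837999521039793
[16.38 -0.16  0.12]
```

Emit:
step_arm:
  increments:
    - {"tx": 4,"ty": -0.1,"tz": 0,"yaw": 0}
    - {"tx": 4,"ty": 0,"tz": 0,"yaw": 0}
    - {"tx": 4,"ty": 0,"tz": 0,"yaw": 0}
    - {"tx": 3,"ty": 0,"tz": 0,"yaw": 0}
    - {"tx": 1.4,"ty": 0,"tz": 0,"yaw": 0}

```text
clock: 2.4
tool_pos: [0.4131, -0.1412, 0.0335]
eef_rot: [-0.035, -0.705, -0.036, 0.707]
force: [0.0, 0.7, 1.3]
finger_gap: 0.0198
```

Emit:
step_arm:
  increments:
    - {"tx": 0,"ty": 0,"tz": -0.7,"yaw": 0}
    - {"tx": 0,"ty": 0,"tz": -0.7,"yaw": 0}
    - {"tx": 0,"ty": 0,"tz": -0.5,"yaw": 0}
    - {"tx": 0,"ty": 0,"tz": 0,"yaw": 0}

```text
clock: 2.8
tool_pos: [0.4358, -0.1394, 0.0369]
eef_rot: [0.037, 0.707, 0.035, -0.705]
force: [-0.2, 0.3, -0.5]
finger_gap: 0.0198
```

Run:
```python
from bench import arm
from h import *
s=arm.state(); M=rot(s); print(tofx(s["tool_pos"]),s["force"]@EX,s["finger_gap"])
f=arm.grab_frame("top"); cv2.imwrite("pics/top1.png",cv2.resize(f["color"][110:290,310:490],None,fx=3.3,fy=3.3,interpolation=cv2.INTER_CUBIC))
```

```text
[-0.19259303 -0.00059971  0.03688327] -0.1423856414329354 0.01975966443114591
```

View pics/top1.png

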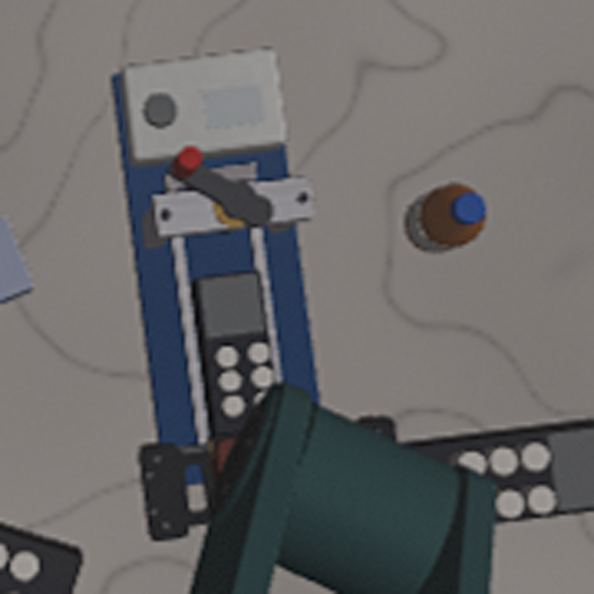

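The fingers stand behind the rack at the near end of the tray, around crop pixel (220,460), with no contact yet. I'm pushing gently from here.

Emit:
step_arm:
  increments:
    - {"tx": 0,"ty": 0,"tz": -0.3,"yaw": 0}
    - {"tx": 0,"ty": 0,"tz": -0.3,"yaw": 0}
    - {"tx": 0,"ty": 0,"tz": -0.3,"yaw": 0}
    - {"tx": 0,"ty": 0,"tz": -0.3,"yaw": 0}
    - {"tx": 0,"ty": 0,"tz": -0.3,"yaw": 0}

```text
clock: 3.35
tool_pos: [0.4463, -0.1364, 0.0354]
eef_rot: [-0.036, -0.705, -0.037, 0.708]
force: [-6.4, -1.9, 5.0]
finger_gap: 0.02
```

Emit:
step_arm:
  increments:
    - {"tx": 0,"ty": 0,"tz": -0.3,"yaw": 0}
    - {"tx": 0,"ty": 0,"tz": -0.3,"yaw": 0}
    - {"tx": 0,"ty": 0,"tz": -0.3,"yaw": 0}
    - {"tx": 0,"ty": 0,"tz": -0.3,"yaw": 0}
    - {"tx": 0,"ty": 0,"tz": -0.3,"yaw": 0}

```text
clock: 3.85
tool_pos: [0.4606, -0.1346, 0.0353]
eef_rot: [-0.035, -0.704, -0.037, 0.708]
force: [-6.1, -1.6, 6.6]
finger_gap: 0.0198
```

Emit:
step_arm:
  increments:
    - {"tx": 0,"ty": 0,"tz": -0.3,"yaw": 0}
    - {"tx": 0,"ty": 0,"tz": -0.3,"yaw": 0}
    - {"tx": 0,"ty": 0,"tz": -0.3,"yaw": 0}
    - {"tx": 0,"ty": 0,"tz": -0.3,"yaw": 0}
    - {"tx": 0,"ty": 0,"tz": -0.3,"yaw": 0}

```text
clock: 4.35
tool_pos: [0.4754, -0.1331, 0.0353]
eef_rot: [-0.035, -0.704, -0.037, 0.708]
force: [-6.3, 0.6, 6.1]
finger_gap: 0.02
```

Run:
```python
from bench import arm
from h import *
s=arm.state(); M=rot(s); print(tofx(s["tool_pos"]),s["force"]@EX,s["force"]@EY,s["finger_gap"])
f=arm.grab_frame("top"); cv2.imwrite("pics/top2.png",cv2.resize(f["color"][110:290,310:490],None,fx=3.3,fy=3.3,interpolation=cv2.INTER_CUBIC))
P=pts(f); 
z=P[...,2]; m=np.zeros(z.shape,bool);m[110:270,335:415]=1; 
Q=P[m&(abs(z-.062)<.004)]; q=(Q-O)@np.stack([EX,EY,EZ],1); q=q[(abs(q[:,1])<.025)&(q[:,0]<.03)]; print("far edge",np.percentile(q[:,0],[90,98,99.5]))
```

```text
[-0.15246833  0.00168665  0.03531812] -6.250172544500567 1.213003654744145 0.02004253390661958
far edge [-0.01625612 -0.0110236  -0.0101128 ]
```

Emit:
step_arm:
  increments:
    - {"tx": 0,"ty": 0,"tz": -0.3,"yaw": 0}
    - {"tx": 0,"ty": 0,"tz": -0.3,"yaw": 0}
    - {"tx": 0,"ty": 0,"tz": -0.3,"yaw": 0}
    - {"tx": 0,"ty": 0,"tz": -0.3,"yaw": 0}
    - {"tx": 0,"ty": 0,"tz": -0.3,"yaw": 0}

```text
clock: 4.9
tool_pos: [0.4935, -0.1324, 0.0355]
eef_rot: [0.036, 0.706, 0.036, -0.706]
force: [-2.8, -0.3, -2.2]
finger_gap: 0.0198
```

Emit:
step_arm:
  increments:
    - {"tx": 0,"ty": 0,"tz": -0.3,"yaw": 0}
    - {"tx": 0,"ty": 0,"tz": -0.3,"yaw": 0}
    - {"tx": 0,"ty": 0,"tz": -0.3,"yaw": 0}
    - {"tx": 0,"ty": 0,"tz": -0.3,"yaw": 0}
    - {"tx": 0,"ty": 0,"tz": -0.3,"yaw": 0}

```text
clock: 5.4
tool_pos: [0.5083, -0.1309, 0.0357]
eef_rot: [-0.036, -0.706, -0.036, 0.706]
force: [-1.8, -1.7, -1.5]
finger_gap: 0.02
```

Emit:
step_arm:
  increments:
    - {"tx": 0,"ty": 0,"tz": -0.1,"yaw": 0}
    - {"tx": 0,"ty": 0,"tz": -0.1,"yaw": 0}
    - {"tx": 0,"ty": 0,"tz": -0.1,"yaw": 0}

```text
clock: 5.7
tool_pos: [0.5106, -0.1305, 0.0357]
eef_rot: [-0.036, -0.706, -0.036, 0.706]
force: [-4.5, -0.6, 2.0]
finger_gap: 0.02
```

```bash
cat > look.py <<'E'
import sys
from bench import arm
from h import *
s=arm.state(); M=rot(s); print(tofx(s["tool_pos"]),s["force"]@EX,s["force"]@EY,s["finger_gap"])
n=sys.argv[1]
f=arm.grab_frame("top"); cv2.imwrite(f"pics/{n}.png",cv2.resize(f["color"][110:290,310:490],None,fx=3.3,fy=3.3,interpolation=cv2.INTER_CUBIC))
P=pts(f); 
z=P[...,2]; m=np.zeros(z.shape,bool);m[110:270,335:415]=1; 
Q=P[m&(abs(z-.062)<.004)]; q=(Q-O)@np.stack([EX,EY,EZ],1); q=q[(abs(q[:,1])<.025)&(q[:,0]<.045)]; print("far edge",np.percentile(q[:,0],[.5,2,90,98,99.5]))
E
python3 look.py top3
```

```text
[-0.11728745  0.00065215  0.03570561] -4.573781954186597 -0.14245919699288165 0.02001848810028904
far edge [-0.07388395 -0.06885975 -0.01202765 -0.01001715  0.02455169]
```

Nearly there. The last few millimetres go in 1 mm rows until the force climbs.

Emit:
step_arm:
  increments:
    - {"tx": 0,"ty": 0,"tz": -0.1,"yaw": 0}
    - {"tx": 0,"ty": 0,"tz": -0.1,"yaw": 0}
    - {"tx": 0,"ty": 0,"tz": -0.1,"yaw": 0}

```text
clock: 6.05
tool_pos: [0.5137, -0.1302, 0.0357]
eef_rot: [-0.036, -0.706, -0.036, 0.706]
force: [-5.2, -0.4, 3.8]
finger_gap: 0.0198
```

Emit:
step_arm:
  increments:
    - {"tx": 0,"ty": 0,"tz": -0.1,"yaw": 0}
    - {"tx": 0,"ty": 0,"tz": -0.1,"yaw": 0}

```text
clock: 6.25
tool_pos: [0.5153, -0.13, 0.0357]
eef_rot: [-0.036, -0.706, -0.036, 0.707]
force: [-8.9, -2.3, 7.4]
finger_gap: 0.0201
```

Emit:
step_arm:
  increments:
    - {"tx": 0,"ty": 0,"tz": -0.1,"yaw": 0}

```text
clock: 6.35
tool_pos: [0.5153, -0.13, 0.0357]
eef_rot: [-0.036, -0.705, -0.036, 0.707]
force: [-11.3, -3.1, 9.5]
finger_gap: 0.0199
```

Emit:
step_arm:
  increments:
    - {"tx": 0,"ty": 0,"tz": -0.05,"yaw": 0}

```text
clock: 6.45
tool_pos: [0.5153, -0.13, 0.0357]
eef_rot: [-0.036, -0.705, -0.036, 0.708]
force: [-11.6, -4.0, 10.6]
finger_gap: 0.02
```

```bash
python3 look.py top4
```

```text
[-0.11252656  0.00072668  0.03570787] -11.978402550055366 -2.755676918204496 0.019985440660482967
far edge [-6.44901770e-02 -6.18949870e-02 -9.20656866e-05  2.90999049e-02
  2.99064182e-02]
```

View pics/top4.png

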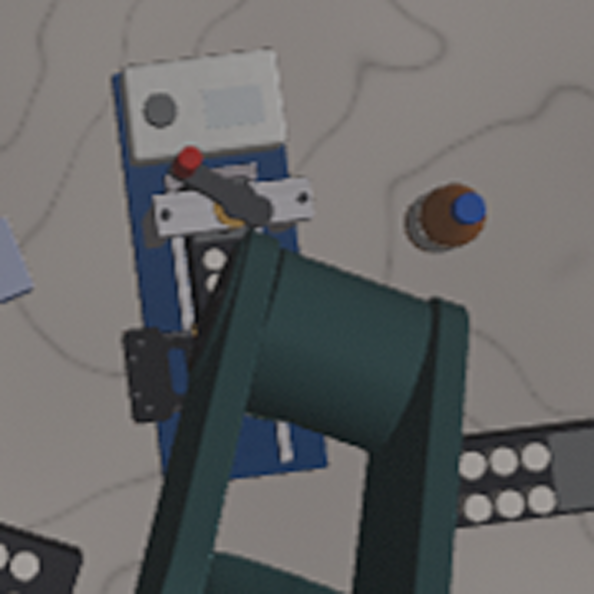

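The rack has stalled against the stop. Its far edge reads +29.9 mm (30 expected), the push is about 12 N, and the TCP no longer moves. I hold briefly, then back off and rise.

Emit:
step_arm:
  increments:
    - {"tx": 0,"ty": 0,"tz": -0.05,"yaw": 0}
    - {"tx": 0,"ty": 0,"tz": 0,"yaw": 0}
    - {"tx": 0,"ty": 0,"tz": 0,"yaw": 0}

```text
clock: 6.8
tool_pos: [0.5152, -0.13, 0.0357]
eef_rot: [-0.036, -0.705, -0.036, 0.708]
force: [-10.8, -3.4, 11.0]
finger_gap: 0.0203
```

Emit:
step_arm:
  increments:
    - {"tx": 0,"ty": 0,"tz": 1,"yaw": 0}
    - {"tx": 0,"ty": 0,"tz": 2,"yaw": 0}
    - {"tx": -2,"ty": 0,"tz": 1,"yaw": 0}
    - {"tx": -4,"ty": 0,"tz": 0,"yaw": 0}
    - {"tx": -4,"ty": 0,"tz": 0,"yaw": 0}

```text
clock: 7.3
tool_pos: [0.4785, -0.1339, 0.1365]
eef_rot: [0.036, 0.707, 0.036, -0.706]
force: [0.7, -0.0, -0.5]
finger_gap: 0.0201
```

Emit:
step_arm:
  increments:
    - {"tx": -4,"ty": 0,"tz": 0,"yaw": 0}
    - {"tx": -4,"ty": 0,"tz": 0,"yaw": 0}
    - {"tx": -4,"ty": 0,"tz": 0,"yaw": 0}
    - {"tx": 0,"ty": 0,"tz": 0,"yaw": 0}
    - {"tx": 0,"ty": 0,"tz": 0,"yaw": 0}
  hand: 5.0

```text
clock: 7.8
tool_pos: [0.4798, -0.1344, 0.2568]
eef_rot: [0.036, 0.708, 0.035, -0.705]
force: [-0.2, -0.1, -0.1]
finger_gap: 0.05
```

```bash
python3 look.py top5
python3 - <<'E'
from bench import arm
from h import *
s=arm.state(); print(s["clock"],tofx([.6485,-.0815,.195]), s["force"])
print(plan(s,[.6485,-.0815,.25]))
E
```

```text
[-1.48314096e-01 -3.35675830e-05  2.56843869e-01] -0.22613339053017564 -0.11522693257246872 0.04999657893233974
far edge [-0.09925862 -0.09853812 -0.01517088  0.02685019  0.02945344]
7.85 [0.02492378 0.0354554  0.195     ] [ 1.1983798  -0.60669584 -0.42102399]
[  0.57  -3.49 -17.43]
```

View pics/top5.png

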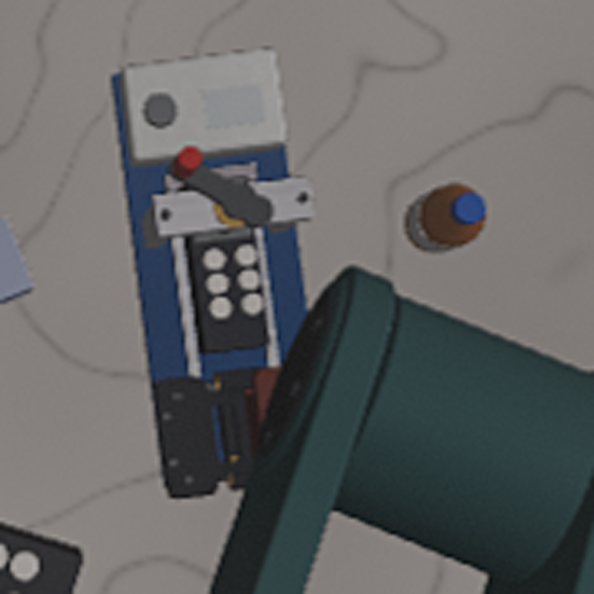

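The rack stands home with its near edge at fixture x = -99 mm and nothing touches it. Next I move over the grip.

Emit:
step_arm:
  increments:
    - {"tx": 0,"ty": -0.7,"tz": -3.5,"yaw": 0}
    - {"tx": 0,"ty": -0.7,"tz": -3.5,"yaw": 0}
    - {"tx": 0,"ty": -0.7,"tz": -3.5,"yaw": 0}
    - {"tx": 0,"ty": -0.7,"tz": -3.5,"yaw": 0}
    - {"tx": 0,"ty": -0.7,"tz": -3.4,"yaw": 0}

```text
clock: 8.35
tool_pos: [0.6484, -0.0806, 0.253]
eef_rot: [-0.035, -0.705, -0.036, 0.707]
force: [0.2, -0.1, 0.2]
finger_gap: 0.0497
```

Emit:
step_arm:
  increments:
    - {"tx": 0,"ty": 0,"tz": 0,"yaw": 0}
    - {"tx": 0,"ty": 0,"tz": 0,"yaw": 0}

```text
clock: 8.55
tool_pos: [0.6469, -0.0811, 0.253]
eef_rot: [-0.036, -0.705, -0.037, 0.708]
force: [0.1, -0.3, 0.3]
finger_gap: 0.0499
```

Run:
```python
from bench import arm
from h import *
s=arm.state(); print(s["clock"],tofx(s["tool_pos"]), s["force"])
print(plan(s,[.6485,-.0815,.183]))
f=arm.grab_frame("scene"); cv2.imwrite("pics/s1.png",cv2.resize(f["color"][120:320,210:370],None,fx=3,fy=3,interpolation=cv2.INTER_CUBIC))
```

```text
8.55 [0.02341617 0.03604822 0.25303155] [ 0.07933508 -0.28385388  0.32811019]
[ 7.    0.07 -0.18]
```

View pics/s1.png

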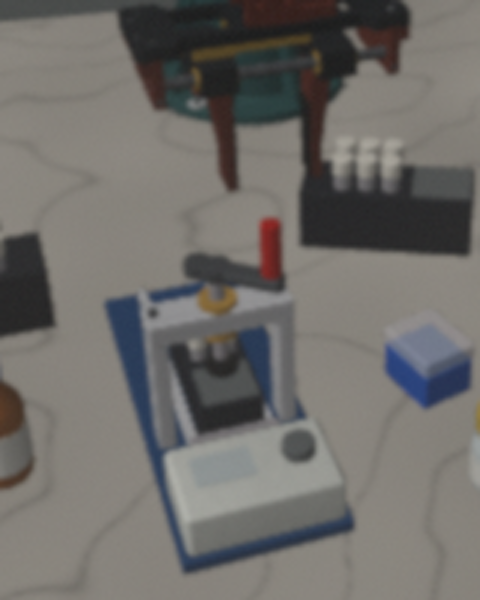

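The fingers straddle the grip: tips at crop (230,188) and (315,170), grip top at (270,222). Descending and closing.

Emit:
step_arm:
  increments:
    - {"tx": 1.5,"ty": 0,"tz": -0.1,"yaw": 0}
    - {"tx": 2,"ty": 0,"tz": -0.1,"yaw": 0}
    - {"tx": 2,"ty": 0,"tz": 0,"yaw": 0}
    - {"tx": 1.5,"ty": 0,"tz": 0,"yaw": 0}
    - {"tx": 0,"ty": 0,"tz": 0,"yaw": 0}

```text
clock: 9.1
tool_pos: [0.6465, -0.0812, 0.1824]
eef_rot: [-0.035, -0.704, -0.036, 0.708]
force: [0.1, 0.9, -0.2]
finger_gap: 0.05
```

Emit:
step_arm:
  increments:
    - {"tx": 0,"ty": 0,"tz": 0,"yaw": 0}
    - {"tx": 0,"ty": 0,"tz": 0,"yaw": 0}
    - {"tx": 0,"ty": 0,"tz": 0,"yaw": 0}
    - {"tx": 0,"ty": 0,"tz": 0,"yaw": 0}
    - {"tx": 0,"ty": 0,"tz": 0,"yaw": 0}
  hand: 1.0
  newtons: 40

```text
clock: 9.6
tool_pos: [0.6504, -0.0833, 0.1864]
eef_rot: [0.037, 0.707, 0.035, -0.706]
force: [0.7, -3.5, 0.8]
finger_gap: 0.0152
```

Run:
```python
from bench import arm
from h import *
s=arm.state(); print(s["clock"],tofx(s["tool_pos"]), s["force"],s["finger_gap"])
```

```text
9.6 [0.02666445 0.03350877 0.18643853] [ 0.70535536 -3.46149111  0.80425822] 0.015215344319017351
```

```bash
cat > circ.py <<'E'
import sys,numpy as np
from bench import arm
from h import *
a,b,n=float(sys.argv[1]),float(sys.argv[2]),int(sys.argv[3])
s=arm.state(); p=tofx(s["tool_pos"]); F=np.array([s["force"]@EX,s["force"]@EY])
th=np.arctan2(p[1],-p[0])%(2*np.pi); r=np.hypot(*p[:2])
t=np.array([np.sin(th),np.cos(th)]); n_=np.array([-np.cos(th),np.sin(th)])
print("clock",s["clock"],"th",th.round(3),"r",(r*1e3).round(1),"z",p[2].round(4),"Ftan(resist)",(-F@t).round(2),"Frad",(F@n_).round(2),"Fz",s["force"][2].round(1),"gap",s["finger_gap"].round(4))
T=np.linspace(a,b,n+1)
print([{"tx":round(.318*(T[i+1]-T[i]),3),"ty":round(-4.5*(np.sin(T[i+1])-np.sin(T[i])),2),"tz":round(4.5*(np.cos(T[i+1])-np.cos(T[i])),2)} for i in range(n)])
E
python3 circ.py 2.25 2.75 5;python3 circ.py 2.75 3.75 5;python3 circ.py 3.75 4.75 5
```

```text
Traceback (most recent call last):
  File "circ.py", line 8, in <module>
    print("clock",s["clock"],"th",th.round(3),"r",(r*1e3).round(1),"z",p[2].round(4),"Ftan(resist)",(-F@t).round(2),"Frad",(F@n_).round(2),"Fz",s["force"][2].round(1),"gap",s["finger_gap"].round(4))
                                                                                                                                                                             ^^^^^^^^^^^^^^^^^^^^^
AttributeError: 'float' object has no attribute 'round'
Traceback (most recent call last):
  File "circ.py", line 8, in <module>
    print("clock",s["clock"],"th",th.round(3),"r",(r*1e3).round(1),"z",p[2].round(4),"Ftan(resist)",(-F@t).round(2),"Frad",(F@n_).round(2),"Fz",s["force"][2].round(1),"gap",s["finger_gap"].round(4))
                                                                                                                                                                             ^^^^^^^^^^^^^^^^^^^^^
AttributeError: 'float' object has no attribute 'round'
Traceback (most recent call last):
  File "circ.py", line 8, in <module>
    print("clock",s["clock"],"th",th.round(3),"r",(r*1e3).round(1),"z",p[2].round(4),"Ftan(resist)",(-F@t).round(2),"Frad",(F@n_).round(2),"Fz",s["force"][2].round(1),"gap",s["finger_gap"].round(4))
                                                                                                                                                                             ^^^^^^^^^^^^^^^^^^^^^
AttributeError: 'float' object has no attribute 'round'
```

```bash
sed -i 's/s\["finger_gap"\].round(4)/round(float(s["finger_gap"]),4)/' circ.py
python3 circ.py 2.25 2.75 5;python3 circ.py 2.75 3.75 5;python3 circ.py 3.75 4.75 5
```

```text
clock 9.6 th 2.243 r 42.8 z 0.1864 Ftan(resist) -2.46 Frad -2.53 Fz 0.8 gap 0.0152
[{'tx': np.float64(0.032), 'ty': np.float64(0.3), 'tz': np.float64(-0.34)}, {'tx': np.float64(0.032), 'ty': np.float64(0.33), 'tz': np.float64(-0.3)}, {'tx': np.float64(0.032), 'ty': np.float64(0.36), 'tz': np.float64(-0.27)}, {'tx': np.float64(0.032), 'ty': np.float64(0.39), 'tz': np.float64(-0.23)}, {'tx': np.float64(0.032), 'ty': np.float64(0.41), 'tz': np.float64(-0.19)}]
clock 9.6 th 2.243 r 42.8 z 0.1864 Ftan(resist) -2.46 Frad -2.53 Fz 0.8 gap 0.0152
[{'tx': np.float64(0.064), 'ty': np.float64(0.86), 'tz': np.float64(-0.26)}, {'tx': np.float64(0.064), 'ty': np.float64(0.89), 'tz': np.float64(-0.08)}, {'tx': np.float64(0.064), 'ty': np.float64(0.89), 'tz': np.float64(0.1)}, {'tx': np.float64(0.064), 'ty': np.float64(0.86), 'tz': np.float64(0.27)}, {'tx': np.float64(0.064), 'ty': np.float64(0.78), 'tz': np.float64(0.44)}]
clock 9.6 th 2.243 r 42.8 z 0.1864 Ftan(resist) -2.46 Frad -2.53 Fz 0.8 gap 0.0152
[{'tx': np.float64(0.064), 'ty': np.float64(0.68), 'tz': np.float64(0.58)}, {'tx': np.float64(0.064), 'ty': np.float64(0.55), 'tz': np.float64(0.71)}, {'tx': np.float64(0.064), 'ty': np.float64(0.4), 'tz': np.float64(0.8)}, {'tx': np.float64(0.064), 'ty': np.float64(0.23), 'tz': np.float64(0.87)}, {'tx': np.float64(0.064), 'ty': np.float64(0.06), 'tz': np.float64(0.9)}]
```

Emit:
step_arm:
  increments:
    - {"tx": 0.03,"ty": 0.3,"tz": -0.34,"yaw": 0}
    - {"tx": 0.03,"ty": 0.33,"tz": -0.3,"yaw": 0}
    - {"tx": 0.03,"ty": 0.36,"tz": -0.27,"yaw": 0}
    - {"tx": 0.03,"ty": 0.39,"tz": -0.23,"yaw": 0}
    - {"tx": 0.03,"ty": 0.41,"tz": -0.19,"yaw": 0}

```text
clock: 10.1
tool_pos: [0.6633, -0.0953, 0.185]
eef_rot: [-0.035, -0.705, -0.037, 0.707]
force: [-4.8, 7.2, 8.3]
finger_gap: 0.0153
```

```bash
python3 circ.py 2.75 3.75 5
```

```text
clock 10.1 th 2.656 r 43.3 z 0.185 Ftan(resist) 8.6 Frad 0.01 Fz 8.3 gap 0.0153
[{'tx': np.float64(0.064), 'ty': np.float64(0.86), 'tz': np.float64(-0.26)}, {'tx': np.float64(0.064), 'ty': np.float64(0.89), 'tz': np.float64(-0.08)}, {'tx': np.float64(0.064), 'ty': np.float64(0.89), 'tz': np.float64(0.1)}, {'tx': np.float64(0.064), 'ty': np.float64(0.86), 'tz': np.float64(0.27)}, {'tx': np.float64(0.064), 'ty': np.float64(0.78), 'tz': np.float64(0.44)}]
```

Emit:
step_arm:
  increments:
    - {"tx": 0.06,"ty": 0.86,"tz": -0.26,"yaw": 0}
    - {"tx": 0.06,"ty": 0.89,"tz": -0.08,"yaw": 0}
    - {"tx": 0.06,"ty": 0.89,"tz": 0.1,"yaw": 0}
    - {"tx": 0.06,"ty": 0.86,"tz": 0.27,"yaw": 0}
    - {"tx": 0.06,"ty": 0.78,"tz": 0.44,"yaw": 0}

```text
clock: 10.6
tool_pos: [0.6684, -0.1384, 0.1821]
eef_rot: [0.035, 0.709, 0.037, -0.703]
force: [9.9, 7.2, -3.3]
finger_gap: 0.0149
```

```bash
python3 circ.py 3.75 4.75 5
```

```text
clock 10.6 th 3.679 r 45.3 z 0.1821 Ftan(resist) 10.64 Frad 5.92 Fz -3.3 gap 0.0149
[{'tx': np.float64(0.064), 'ty': np.float64(0.68), 'tz': np.float64(0.58)}, {'tx': np.float64(0.064), 'ty': np.float64(0.55), 'tz': np.float64(0.71)}, {'tx': np.float64(0.064), 'ty': np.float64(0.4), 'tz': np.float64(0.8)}, {'tx': np.float64(0.064), 'ty': np.float64(0.23), 'tz': np.float64(0.87)}, {'tx': np.float64(0.064), 'ty': np.float64(0.06), 'tz': np.float64(0.9)}]
```

Emit:
step_arm:
  increments:
    - {"tx": 0.06,"ty": 0.68,"tz": 0.58,"yaw": 0}
    - {"tx": 0.06,"ty": 0.55,"tz": 0.71,"yaw": 0}
    - {"tx": 0.06,"ty": 0.4,"tz": 0.8,"yaw": 0}
    - {"tx": 0.06,"ty": 0.23,"tz": 0.87,"yaw": 0}
    - {"tx": 0.06,"ty": 0.06,"tz": 0.9,"yaw": 0}

```text
clock: 11.1
tool_pos: [0.633, -0.1661, 0.1789]
eef_rot: [0.037, 0.71, 0.034, -0.703]
force: [11.4, -5.3, -7.5]
finger_gap: 0.0154
```

```bash
python3 circ.py 4.75 5.15 4;python3 circ.py 5.15 5.65 5;python3 circ.py 5.65 6.15 5
```

```text
clock 11.1 th 4.693 r 47.1 z 0.1789 Ftan(resist) 10.71 Frad 6.62 Fz -7.5 gap 0.0154
[{'tx': np.float64(0.032), 'ty': np.float64(-0.04), 'tz': np.float64(0.45)}, {'tx': np.float64(0.032), 'ty': np.float64(-0.08), 'tz': np.float64(0.44)}, {'tx': np.float64(0.032), 'ty': np.float64(-0.13), 'tz': np.float64(0.43)}, {'tx': np.float64(0.032), 'ty': np.float64(-0.17), 'tz': np.float64(0.42)}]
clock 11.1 th 4.693 r 47.1 z 0.1789 Ftan(resist) 10.71 Frad 6.62 Fz -7.5 gap 0.0154
[{'tx': np.float64(0.032), 'ty': np.float64(-0.21), 'tz': np.float64(0.4)}, {'tx': np.float64(0.032), 'ty': np.float64(-0.25), 'tz': np.float64(0.37)}, {'tx': np.float64(0.032), 'ty': np.float64(-0.29), 'tz': np.float64(0.35)}, {'tx': np.float64(0.032), 'ty': np.float64(-0.32), 'tz': np.float64(0.32)}, {'tx': np.float64(0.032), 'ty': np.float64(-0.35), 'tz': np.float64(0.28)}]
clock 11.1 th 4.693 r 47.1 z 0.1789 Ftan(resist) 10.71 Frad 6.62 Fz -7.5 gap 0.0154
[{'tx': np.float64(0.032), 'ty': np.float64(-0.38), 'tz': np.float64(0.25)}, {'tx': np.float64(0.032), 'ty': np.float64(-0.4), 'tz': np.float64(0.21)}, {'tx': np.float64(0.032), 'ty': np.float64(-0.42), 'tz': np.float64(0.17)}, {'tx': np.float64(0.032), 'ty': np.float64(-0.43), 'tz': np.float64(0.13)}, {'tx': np.float64(0.032), 'ty': np.float64(-0.44), 'tz': np.float64(0.08)}]
```

Emit:
step_arm:
  increments:
    - {"tx": 0,"ty": 0.05,"tz": 0.45,"yaw": 0}
    - {"tx": 0,"ty": 0,"tz": 0.44,"yaw": 0}
    - {"tx": 0,"ty": -0.08,"tz": 0.43,"yaw": 0}
    - {"tx": 0.03,"ty": -0.17,"tz": 0.42,"yaw": 0}

```text
clock: 11.5
tool_pos: [0.6138, -0.1647, 0.1775]
eef_rot: [0.036, 0.708, 0.035, -0.704]
force: [9.2, -2.2, -11.0]
finger_gap: 0.0155
```

```bash
sed -i 's/^O=.*/&; O=O-EY*.0018/' h.py; python3 circ.py 5.15 5.65 5
```

```text
clock 11.5 th 5.118 r 45.7 z 0.1775 Ftan(resist) 9.48 Frad -0.63 Fz -11.0 gap 0.0155
[{'tx': np.float64(0.032), 'ty': np.float64(-0.21), 'tz': np.float64(0.4)}, {'tx': np.float64(0.032), 'ty': np.float64(-0.25), 'tz': np.float64(0.37)}, {'tx': np.float64(0.032), 'ty': np.float64(-0.29), 'tz': np.float64(0.35)}, {'tx': np.float64(0.032), 'ty': np.float64(-0.32), 'tz': np.float64(0.32)}, {'tx': np.float64(0.032), 'ty': np.float64(-0.35), 'tz': np.float64(0.28)}]
```

Emit:
step_arm:
  increments:
    - {"tx": 0.06,"ty": -0.21,"tz": 0.4,"yaw": 0}
    - {"tx": 0.06,"ty": -0.25,"tz": 0.37,"yaw": 0}
    - {"tx": 0.06,"ty": -0.29,"tz": 0.35,"yaw": 0}
    - {"tx": 0.06,"ty": -0.32,"tz": 0.32,"yaw": 0}

```text
clock: 11.9
tool_pos: [0.5987, -0.1567, 0.1762]
eef_rot: [0.037, 0.709, 0.034, -0.704]
force: [8.8, -7.4, -4.6]
finger_gap: 0.0152
```

```bash
python3 circ.py 5.55 5.95 4
```

```text
clock 11.9 th 5.493 r 45.8 z 0.1762 Ftan(resist) 11.46 Frad 0.2 Fz -4.6 gap 0.0152
[{'tx': np.float64(0.032), 'ty': np.float64(-0.35), 'tz': np.float64(0.28)}, {'tx': np.float64(0.032), 'ty': np.float64(-0.38), 'tz': np.float64(0.25)}, {'tx': np.float64(0.032), 'ty': np.float64(-0.4), 'tz': np.float64(0.21)}, {'tx': np.float64(0.032), 'ty': np.float64(-0.42), 'tz': np.float64(0.17)}]
```

Emit:
step_arm:
  increments:
    - {"tx": 0.05,"ty": -0.35,"tz": 0.28,"yaw": 0}
    - {"tx": 0.05,"ty": -0.38,"tz": 0.25,"yaw": 0}

```text
clock: 12.1
tool_pos: [0.5927, -0.1509, 0.1756]
eef_rot: [0.038, 0.709, 0.034, -0.704]
force: [6.1, -10.7, -4.0]
finger_gap: 0.0153
```

```bash
python3 circ.py 5.75 5.95 2
```

```text
clock 12.1 th 5.677 r 45.8 z 0.1756 Ftan(resist) 12.06 Frad 2.31 Fz -4.0 gap 0.0153
[{'tx': np.float64(0.032), 'ty': np.float64(-0.4), 'tz': np.float64(0.21)}, {'tx': np.float64(0.032), 'ty': np.float64(-0.42), 'tz': np.float64(0.17)}]
```

Emit:
step_arm:
  increments:
    - {"tx": 0.05,"ty": -0.4,"tz": 0.21,"yaw": 0}
    - {"tx": 0.05,"ty": -0.42,"tz": 0.17,"yaw": 0}

```text
clock: 12.3
tool_pos: [0.5878, -0.144, 0.175]
eef_rot: [0.039, 0.709, 0.033, -0.704]
force: [4.7, -13.2, -0.0]
finger_gap: 0.0152
```

```bash
python3 circ.py 5.95 6.35 4;python3 circ.py 6.35 6.75 4
```

```text
clock 12.3 th 5.86 r 45.8 z 0.175 Ftan(resist) 13.78 Frad 2.58 Fz -0.0 gap 0.0152
[{'tx': np.float64(0.032), 'ty': np.float64(-0.43), 'tz': np.float64(0.13)}, {'tx': np.float64(0.032), 'ty': np.float64(-0.44), 'tz': np.float64(0.08)}, {'tx': np.float64(0.032), 'ty': np.float64(-0.45), 'tz': np.float64(0.04)}, {'tx': np.float64(0.032), 'ty': np.float64(-0.45), 'tz': np.float64(-0.01)}]
clock 12.3 th 5.86 r 45.8 z 0.175 Ftan(resist) 13.78 Frad 2.58 Fz -0.0 gap 0.0152
[{'tx': np.float64(0.032), 'ty': np.float64(-0.45), 'tz': np.float64(-0.05)}, {'tx': np.float64(0.032), 'ty': np.float64(-0.44), 'tz': np.float64(-0.1)}, {'tx': np.float64(0.032), 'ty': np.float64(-0.43), 'tz': np.float64(-0.14)}, {'tx': np.float64(0.032), 'ty': np.float64(-0.41), 'tz': np.float64(-0.18)}]
```

Resistance is climbing at about 8–9 N/rad past θ≈5.45, so the foot has met the rack. Fine steps from here.

Emit:
step_arm:
  increments:
    - {"tx": 0.03,"ty": -0.43,"tz": 0.13,"yaw": 0}

```text
clock: 12.4
tool_pos: [0.5859, -0.1402, 0.1748]
eef_rot: [0.039, 0.708, 0.033, -0.704]
force: [3.8, -13.8, -0.7]
finger_gap: 0.0153
```

```bash
python3 circ.py 6.05 6.15 1
```

```text
clock 12.4 th 5.953 r 45.8 z 0.1748 Ftan(resist) 14.13 Frad 2.33 Fz -0.7 gap 0.0153
[{'tx': np.float64(0.032), 'ty': np.float64(-0.44), 'tz': np.float64(0.08)}]
```

Emit:
step_arm:
  increments:
    - {"tx": 0.03,"ty": -0.44,"tz": 0.08,"yaw": 0}

```text
clock: 12.5
tool_pos: [0.5843, -0.1362, 0.1745]
eef_rot: [0.039, 0.708, 0.033, -0.704]
force: [2.4, -14.5, -0.3]
finger_gap: 0.0151
```

```bash
python3 circ.py 6.15 6.25 1
```

```text
clock 12.5 th 6.048 r 45.7 z 0.1745 Ftan(resist) 14.46 Frad 2.47 Fz -0.3 gap 0.0151
[{'tx': np.float64(0.032), 'ty': np.float64(-0.45), 'tz': np.float64(0.04)}]
```

Emit:
step_arm:
  increments:
    - {"tx": 0.03,"ty": -0.45,"tz": 0.04,"yaw": 0}

```text
clock: 12.6
tool_pos: [0.5831, -0.132, 0.1741]
eef_rot: [0.039, 0.708, 0.033, -0.705]
force: [1.0, -16.2, 0.0]
finger_gap: 0.0153
```

```bash
python3 circ.py 6.25 6.35 1
```

```text
clock 12.6 th 6.144 r 45.7 z 0.1741 Ftan(resist) 15.95 Frad 2.9 Fz 0.0 gap 0.0153
[{'tx': np.float64(0.032), 'ty': np.float64(-0.45), 'tz': np.float64(-0.01)}]
```

Emit:
step_arm:
  increments:
    - {"tx": 0.03,"ty": -0.45,"tz": 0,"yaw": 0}

```text
clock: 12.7
tool_pos: [0.5822, -0.1277, 0.1738]
eef_rot: [0.039, 0.708, 0.033, -0.705]
force: [-0.9, -16.4, 2.3]
finger_gap: 0.0152
```

```bash
python3 circ.py 6.35 6.45 1
```

```text
clock 12.7 th 6.239 r 45.7 z 0.1738 Ftan(resist) 16.13 Frad 3.28 Fz 2.3 gap 0.0152
[{'tx': np.float64(0.032), 'ty': np.float64(-0.45), 'tz': np.float64(-0.05)}]
```

Emit:
step_arm:
  increments:
    - {"tx": 0,"ty": 0,"tz": 0,"yaw": 0}
    - {"tx": 0,"ty": 0,"tz": 0,"yaw": 0}
    - {"tx": 0,"ty": 0,"tz": 0,"yaw": 0}

```text
clock: 13.0
tool_pos: [0.5822, -0.1271, 0.1738]
eef_rot: [0.039, 0.708, 0.033, -0.705]
force: [0.8, -12.5, 1.0]
finger_gap: 0.0152
```

```bash
python3 circ.py 6.35 6.45 1
```

```text
clock 13.0 th 6.253 r 45.7 z 0.1738 Ftan(resist) 12.45 Frad 0.87 Fz 1.0 gap 0.0152
[{'tx': np.float64(0.032), 'ty': np.float64(-0.45), 'tz': np.float64(-0.05)}]
```

Emit:
step_arm:
  increments:
    - {"tx": 0,"ty": 0.15,"tz": 0,"yaw": 0}
    - {"tx": 0,"ty": 0.1,"tz": 0,"yaw": 0}
    - {"tx": 0,"ty": 0,"tz": 0,"yaw": 0}

```text
clock: 13.3
tool_pos: [0.5821, -0.1272, 0.1737]
eef_rot: [0.037, 0.707, 0.035, -0.705]
force: [0.1, -6.5, 4.8]
finger_gap: 0.0151
```

```bash
python3 circ.py 6.35 6.45 1
```

```text
clock 13.3 th 6.252 r 45.7 z 0.1737 Ftan(resist) 6.42 Frad 0.71 Fz 4.8 gap 0.0151
[{'tx': np.float64(0.032), 'ty': np.float64(-0.45), 'tz': np.float64(-0.05)}]
```

Emit:
step_arm:
  increments:
    - {"tx": 0,"ty": 0.1,"tz": 0,"yaw": 0}
    - {"tx": 0,"ty": 0.1,"tz": 0,"yaw": 0}
    - {"tx": 0,"ty": 0,"tz": 0,"yaw": 0}

```text
clock: 13.6
tool_pos: [0.5821, -0.1273, 0.1737]
eef_rot: [0.036, 0.707, 0.036, -0.705]
force: [0.9, -1.7, 5.5]
finger_gap: 0.0155
```

Emit:
step_arm:
  increments:
    - {"tx": 0,"ty": 0,"tz": 0,"yaw": 0}
    - {"tx": 0,"ty": 0,"tz": 0,"yaw": 0}
    - {"tx": 0,"ty": 0,"tz": 0,"yaw": 0}
    - {"tx": 0,"ty": 0,"tz": 0,"yaw": 0}
    - {"tx": 0,"ty": 0,"tz": 0,"yaw": 0}
  hand: 5.0

```text
clock: 14.1
tool_pos: [0.5804, -0.1269, 0.172]
eef_rot: [-0.036, -0.706, -0.036, 0.706]
force: [0.1, 0.9, 0.7]
finger_gap: 0.0491
```

```bash
python3 circ.py 6.35 6.45 1
```

```text
clock 14.1 th 6.263 r 47.4 z 0.172 Ftan(resist) -0.88 Frad -0.21 Fz 0.7 gap 0.0491
[{'tx': np.float64(0.032), 'ty': np.float64(-0.45), 'tz': np.float64(-0.05)}]
```

Released cleanly. I rise, back away and look.

Emit:
step_arm:
  increments:
    - {"tx": -1.5,"ty": 0,"tz": 0,"yaw": 0}
    - {"tx": -3,"ty": 0,"tz": 0,"yaw": 0}
    - {"tx": -3,"ty": 0,"tz": 0,"yaw": 0}
    - {"tx": -2,"ty": 0,"tz": 0,"yaw": 0}
    - {"tx": 0,"ty": 0,"tz": 3,"yaw": 0}

```text
clock: 14.6
tool_pos: [0.5552, -0.131, 0.2706]
eef_rot: [0.037, 0.709, 0.035, -0.703]
force: [-0.8, 0.3, -0.6]
finger_gap: 0.0499
```

Emit:
step_arm:
  increments:
    - {"tx": 0,"ty": 0,"tz": 4,"yaw": 0}
    - {"tx": 0,"ty": 0,"tz": 4,"yaw": 0}
    - {"tx": 0,"ty": 0,"tz": 3,"yaw": 0}
    - {"tx": 0,"ty": 0,"tz": 0,"yaw": 0}
    - {"tx": 0,"ty": 0,"tz": 0,"yaw": 0}

```text
clock: 15.1
tool_pos: [0.4414, -0.1414, 0.2676]
eef_rot: [0.036, 0.707, 0.035, -0.706]
force: [0.2, -0.0, -0.0]
finger_gap: 0.0502
```

```bash
python3 look.py top6
python3 - <<'E'
from bench import arm
from h import *
s=arm.state();print(s["clock"],s["force"],abs(s["qd"]).max())
f=arm.grab_frame("scene"); cv2.imwrite("pics/s2.png",cv2.resize(f["color"][160:320,170:410],None,fx=3.3,fy=3.3,interpolation=cv2.INTER_CUBIC))
t=arm.grab_frame("top");P=pts(t);Pg=pts(f)
for im,PP in((t,P),(f,Pg)):
    hsv=cv2.cvtColor(im["color"],cv2.COLOR_BGR2HSV)
    red=((hsv[...,0]<8)|(hsv[...,0]>172))&(hsv[...,1]>130)&(PP[...,2]>.165)&(PP[...,2]<.23)
    q=PP[red]; q=q[np.hypot(q[:,0]-O[0],q[:,1]-O[1])<.07]; 
    if len(q): m=tofx(np.median(q,0)); print("grip",len(q),m,"th",np.arctan2(m[1],-m[0]),q[:,2].max())
# bystander check: compare depth to initial
t0=load("top0.npz"); 
for n,(u,v) in dict(jar=(296,141),reagent=(445,176),tip=(307,190)).items():
    a=t0["color"][v-15:v+15,u-15:u+15];b=t["color"][v-15:v+15,u-15:u+15]; print(n,cv2.absdiff(a,b).mean())
E
```

```text
[-0.18714539 -0.00129914  0.26762619] 0.16651593374491275 -0.05768199055260289 0.05016221409212154
far edge [-0.09928511 -0.09873959 -0.01490007  0.02807324  0.02953138]
15.15 [-0.5767052   0.00739356  0.81371384] 0.018012186324433483
grip 46 [-0.04615215  0.00144615  0.20321013] th 0.031324079778252585 0.20904936964854848
grip 88 [-0.04248226 -0.00389151  0.18840441] th -0.09134824606948451 0.20710462586169737
jar 9.198888888888888
reagent 7.87962962962963
tip 9.580370370370371
```

View pics/s2.png

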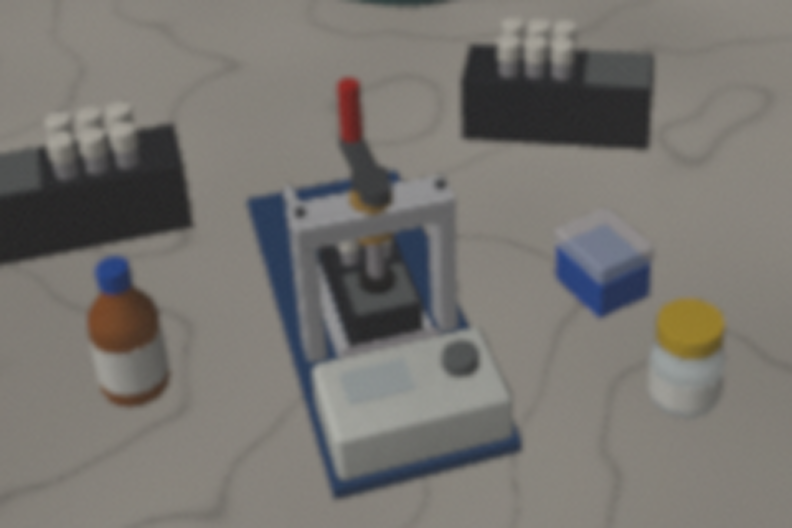

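View pics/top6.png

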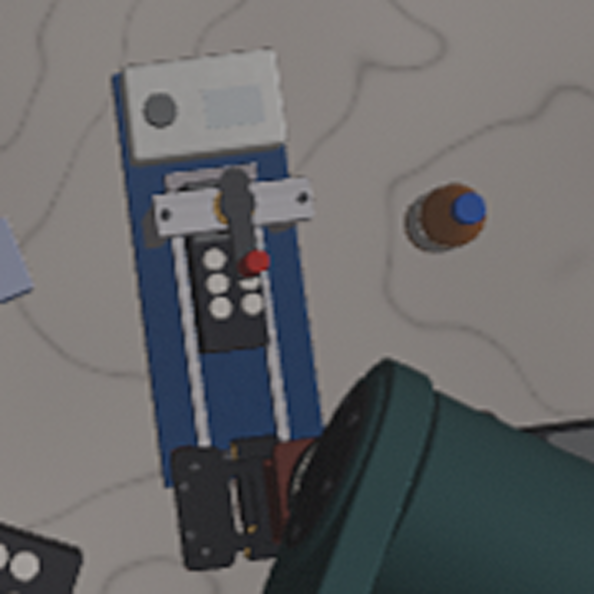

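The pictures show the foot down on the land at (378,280) in the scene crop. The crank grip is at the -x side, (257,262) in the top crop, so θ≈6.25. The rack is home, and the bystanders show only noise against the first picture. Handing in.

```bash
python3 -c "
from bench import arm
print(arm.job_done())"
```

```text
the job is handed in; nothing more can be done
None
```

I pushed the rack home, snugged the clamp to an estimated 85 N, let go, and handed the job in at about 15 s of the 72 s. No verdict was reported.

- **Rack:** it stopped hard against the end stop. The push peaked at about 12 N, or 16 N including the vertical part. After release, the last picture put its far edge at fixture x ≈ 29.5 mm (stop at 30) and its near edge at -99 mm.
- **Clamp:** I turned the crank from 2.2 to 6.25 rad. The force at the handgrip was about 10 N running free and began to climb at about 5.45–5.5 rad. It was 16.1 N when I stopped, and 12.4 N after settling.
- **Foot force:** I have no direct reading of it. The force at the handgrip gives about 83 N, and the angle past touch gives about 85–90 N. The band is 45–135 N.
- **Release:** I backed the hand off until almost no force remained before opening it. The arm then drew clear, and the crank stayed at 6.25 rad.
- **Bystanders:** I compared the jar, bottle and tip box with the first picture and saw no shift, only picture noise. I did not measure their positions.
- **Disagreement:** my first camera estimate of the screw axis was about 2 mm off sideways. I corrected it from the side force felt while turning.

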